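# Uncap the inspection camera and stow the cap in the push-to-open locker

### The arm

A 6-joint arm with a two-finger parallel gripper is mounted at the origin on the work surface. World frame = base frame: x ahead of the robot, y to its left, z up, the work surface at z = 0. Lengths are in m, angles in degrees, forces in N, time in s.
With the tool pointing down it reaches from about 0.3 to 0.85 m from the base axis. Payload 5.4 kg.
Tool frame: the origin (TCP) lies between the finger pads; the fingertips stand 11 mm ahead of it and the grasp point (between the pads) lies 8 mm behind it; z points along the fingers, y is the direction in which the jaws open and shut (so a half turn about z gives the same grasp; the last joint's range is limited). The gripper opens to 85 mm and grips with 20 to 120 N. Pads are 22 mm wide; open, the fingers measure 114 mm over their backs; the gripper's body (76 mm by 85 mm) begins 54 mm behind the grasp point. The pads swing forward as they close: fully open they stand 13 mm farther back than shut.
Start: joints at [-85.663, 9.076, 91.501, -0, 79.423, -12.038], TCP at [0.162, -0.552, 0.242] pointing down, gripper open.
Joint ranges: [-166.64, 166.64], [-54.1, 131.32], [10.49, 154.53], [-73.88, 253.88], [9.74, 151.15], [-171.62, 171.62]. Speed limits (degrees/s): [147.25, 147.25, 180, 180, 180, 180].

### API

Orientations are given as [roll, pitch, yaw] about the fixed x, y, z axes, in that order (R = Rz(yaw) Ry(pitch) Rx(roll)).
In Python, from workcell import arm gives the robot as it stands.
- The arm moves only by the tool jog_arm, never from a script. Its argument "moves" is text: rows parted by semicolons, each of 5 numbers parted by spaces: the shift along the tool's x, y, z in mm, then the turn about the tool's z in rad, then the opening, from -1 (shut) to 1 (fully open), so that 0 is half open. In form: x y z spin gripper; .... A call has exactly 10 rows; each row is the pose to reach, as a shift and turn from the pose commanded when the call began, along the tool's axes at that moment; what a row does not reach only later rows make up. A row lasts 1/10 s, in which the tool goes at most 50 mm and 8.59 degrees, less where a joint would pass 70% of its speed; a pose out of reach is approached as far as the arm can. A call with a gripper value outside its range is refused whole. The fingers move at their own pace and stop on an object; "newtons" is the grip in N (left out, the last holds). Time passes only in rows, so rows that repeat a pose let the fingers close, or fill a call up. It gives the time, the measured TCP pose, the force and the opening at its end, in the units of the state.
- arm.read_state(): the state, without advancing time (a new reading comes with each control period).
- arm.read_camera(name): name is "scene" or "top" or "wrist"; returns the picture (400x640x3 uint8, red, green, blue); there is no depth.
- arm.calibration(name): a dict with "fov_y" (degrees; the focal length in pixels is half the picture's height over the tangent of half this angle, whatever the lens; pixels are square), "cx", "cy" (the principal point, pixels), "R" (3x3) and "t" (3): a world point X has camera coordinates R X + t; the wrist camera has in their place "mount" (4x4, takes a point from camera to tool coordinates, whose origin is the TCP and whose axes are the flange's). Camera axes: x right, y down, z forward; pixel columns grow to the right and rows downward; lengths in m; the calibration is good to about 2 mm. A picture is of the moment at which its call begins: read the wrist's pose just before it. calibration takes no time and is no camera call.
- arm.finish_job(): hands the job in, once; it reports no verdict.
The state is a dict: "t": time; "qpos": joint angles; "qvel": joint speeds; "effort": joint torques, N m; "position": TCP position; "eef_rot": TCP orientation; "wrist_force": force on the tool from outside, world axes, zero at the start; "ft_torque": the same for the moment, N m; "gripper_width": finger opening in m.
Only numpy, scipy, OpenCV 4.12 (cv2) and the standard library are available. Lean on these libraries where they do the work, as an engineer would, in place of code of your own. Each camera call takes 0.05 s, during which the arm holds its last target.

### The job

Get the inspection camera ready: press the blue hatch on top of the white locker so that its catch pops it ajar, then swing it up and over until it stays open by itself. Only then draw the orange cap off the camera's lens and set it gently, without dropping it, closed face up, flat in the round recess of the yellow holder inside, leaving the hatch open. Leave everything else on the bench where it is.

Things in the scene. Friction and masses are not known exactly. Their poses are not given: they have to be found in the camera images.
- locker: White fixed box, 200 (x) x 260 (y) x 140 mm high, left or right on the table; origin: centre of underside, front is its -x side (faces the robot within 0.25 rad), z up. A blue push-to-open hatch lies flush in its top between 8 mm walls (tops 140 mm up). The compartment under it, floor 90 mm up, contains the yellow holder.
- lid (a joint): Hatch angle, rad: 0 shut and latched, minus when pressed (stop -0.045), plus as the front edge rises, stop 1.9. Cannot be pulled open. Pressed near the front edge (about 4 N, 6 mm), the catch lets go at -0.03 and a plunger then lifts it to about 0.3. Lifting on takes 1.5 N at the edge; it falls back to 0.3 if let go before upright, past 1.6 it falls on to 1.9 and stays. It never latches again.
- lid_edge (a point): Middle of the hatch's front edge, on its outer face; moves with the hatch (x to the hinge, z outward). Hatch: 180 (x) x 240 (y) x 10 mm; a flush white dot 20 mm behind this point marks where to press; ajar, the edge is about 50 mm up. A catch tongue hangs 29 mm below it 100 mm to the -y side, the plunger is at +y: lift at the middle.
- lid_hinge (a point): Middle of the hatch's hinge axis (along the locker's y, at its far +x side), 140 mm above the table, level with the shut hatch's outer face, 180 mm from lid_edge. Its axes are the hatch's: x from edge to hinge, y along the hinge, z outward.
- holder: Yellow cap holder on the compartment floor, fixed: 76 x 76 x 12 mm, origin at the centre of its underside, z up. In the middle of its top is a round recess 55 mm across and 8 mm deep.
- recess (a point): Centre of the floor of the holder's recess: 4 mm above the holder's underside, 94 mm above the table, 46 mm below the locker's wall tops.
- camera: Inspection camera on a stand, fixed, left or right on the table: base 140 x 110 mm, post at the back, grey body, black lens 36 mm across leaning 35 degrees from vertical to the camera's own -x side (towards the robot within 0.28 rad). Origin on the table; the lens front's centre is 55 mm to -x of it, 190 mm up. Its y axis is level, across the lens.
- cap: Orange round lens cap, loose, about 40 g: 46 mm outside, 28 mm high, one end closed, 3 mm walls, inside 24 mm deep, over the lens with 2 mm of play all round. Origin: centre of its open mouth; z along its axis to the closed face (28 mm from the origin). On the lens its z leans 35 degrees; draw it off along z by over 25 mm.
- driver: Bystander, loose: red-handled screwdriver, 170 mm long, lying along its x axis; origin under it.
- spare_lens: Bystander, loose: black spare lens standing on end, 44 mm across, 50 mm high; origin at the centre of its underside.
- target: Bystander, loose: white calibration tile 50 x 50 x 12 mm; origin at the centre of its underside.
- cleaner: Bystander, loose: blue bottle, 48 mm across, 120 mm high; origin at the centre of its underside.
- spacer: Bystander, loose: brass ring lying flat, 44 mm across, 12 mm high; origin at the centre of its underside.
- bolt_tray: Bystander, loose: green open tray 120 x 160 x 40 mm; origin at the centre of its underside.
- carton: Bystander, loose: cardboard carton 140 x 110 x 90 mm; origin at the centre of its underside.
Not all that is in view belongs to the job. Several things have the shape of the cap; the one meant has the colours described above.

How it is judged (in metres and radians):
On the way, in this order (a step that is already met when the one before it is completed fails the run):
1. the hatch, pressed, has popped ajar (value of joint lid above 0.2 rad), for 0.1 s.
2. the hatch is swung open past upright (value of joint lid above 1.6 rad), for 0.2 s.
3. the cap is off the lens, with the hatch still open (distance of cap from where it was at the start of the episode above 0.06 m and value of joint lid above 1.6 rad), for 0.1 s.
At the end, for the whole second after the job is handed in: The cap lies at rest, closed face up (within 7 degrees of upright), on the floor of the holder's recess (within 7 mm of its centre, less than 3.5 mm above its floor), and the hatch stays open past upright (more than 1.6 rad) (horizontal distance between cap and recess below 0.007 m and z of cap in the frame of recess below 0.0035 m and angle between cap's own z axis and vertical below 0.12 rad and value of joint lid above 1.6 rad and linear speed of cap below 0.02 m/s and velocity of joint lid below 0.1 rad/s); the robot touches nothing.
It fails at once if the cap is dropped or thrown (falls freely, faster than 0.5 m/s, untouched by the gripper) (linear speed of cap above 0.5 m/s and contact force between the fingers and cap below 0.02 N).
It fails at once if another loose thing is moved more than 30 mm (distance of any of driver, spare_lens, target, cleaner, spacer, bolt_tray, carton from where it was at the start of the episode above 0.03 m).
It also fails if it takes over 70 s, if anything falls off the work surface, if the arm or the gripper's body presses on something with over 40 N, if the wrist force passes 120 N, or if a joint passes its speed limit or range.

## Working session

There is one attempt and no reset: what is moved stays moved. The work goes in short steps, Python scripts to look and compute and a tool call to move; the robot and the scene stay as the last step left them, time stands still between calls to the robot, and variables do not carry over. Pictures are saved under pics/ and viewed, and the job is handed in when it is done.

Besides the shell and the picture viewer there is one more tool, called after ">>>" as name(argument=value, ...), one argument or row to a line, values as JSON. jog_arm: Moves the arm, as the interface text tells. Its arguments: {"type":"object","properties":{"moves":{"type":"string"},"newtons":{"type":"number"}},"required":["moves"]}

```bash
mkdir -p pics; ls; cat > h.py <<'E'
import numpy as np, cv2
from workcell import arm
def save(n,f):
    im=arm.read_camera(n); cv2.imwrite('pics/'+f+'.png',im[:,:,::-1]); return im
def cal(n):
    c=arm.calibration(n); f=200/np.tan(np.radians(c['fov_y'])/2); return c,f
E
python3 - <<'E'
from h import *
s=arm.read_state(); print(s)
for n in ['scene','top','wrist']:
    save(n,n+'0'); print(n,arm.calibration(n))
E
```

```text
pics
{'t': 0.0, 'qpos': array([-8.56635583e+01,  9.11113013e+00,  9.15736472e+01, -8.36232693e-04,
        7.94233298e+01, -1.20384200e+01]), 'qvel': array([-0.06006911,  0.02233428, -0.05701525, -0.01534207,  0.04712726,
        0.11210608]), 'effort': array([ 1.25772681e-04, -3.96002054e+01, -3.31432271e+01, -2.31461972e-04,
        8.54203245e-03,  6.63661467e-06]), 'position': array([ 0.16202869, -0.55108372,  0.24131891]), 'eef_rot': array([-1.79894099e+02, -2.17439703e-02,  1.63749959e+01]), 'wrist_force': array([-0.04560481, -0.96655031,  0.0694144 ]), 'ft_torque': array([ 0.06810206, -0.00868472, -0.00378237]), 'gripper_width': 0.08537220671973401}
scene {'fov_y': 44.58964150527535, 'cx': 319.09137818193165, 'cy': 201.37561501343612, 'R': array([[-0.83160043,  0.55537324, -0.00113976],
       [ 0.47366189,  0.70817363, -0.52357858],
       [-0.28997438, -0.43594803, -0.85197663]]), 't': array([ 0.47152917, -0.22924514,  2.04556249])}
top {'fov_y': 47.015371017405585, 'cx': 321.74431165424534, 'cy': 193.29059189433755, 'R': array([[-0.0183184 , -0.99977374, -0.01081234],
       [-0.98618051,  0.01984817, -0.16448113],
       [ 0.16465852,  0.00764989, -0.98632097]]), 't': array([0.01158923, 0.5975298 , 1.50681061])}
wrist {'fov_y': 68.9026149910939, 'cx': 318.8888860721217, 'cy': 203.35193988686646, 'mount': array([[ 2.51588350e-04, -9.60491878e-01, -2.78307903e-01,
         6.92237377e-02],
       [ 9.99999823e-01,  3.91705774e-04, -4.47856165e-04,
        -5.08349298e-04],
       [ 5.39177021e-04, -2.78307741e-01,  9.60491807e-01,
        -1.31192706e-01],
       [ 0.00000000e+00,  0.00000000e+00,  0.00000000e+00,
         1.00000000e+00]])}
```

View pics/scene0.png

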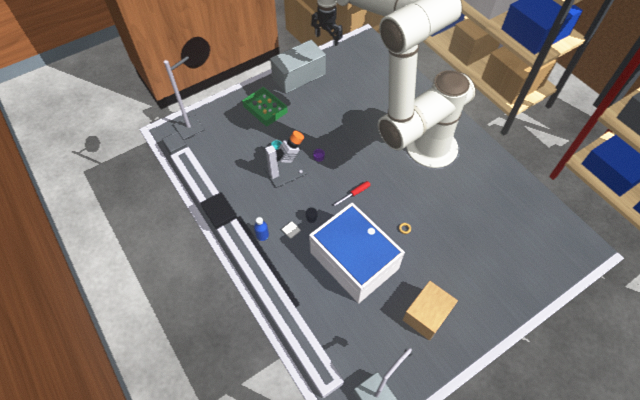

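View pics/top0.png

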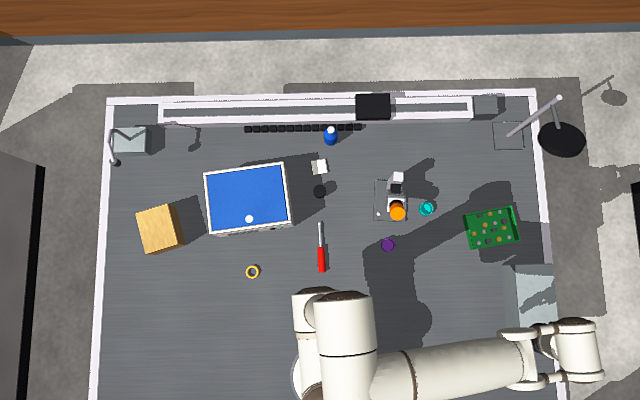

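View pics/wrist0.png

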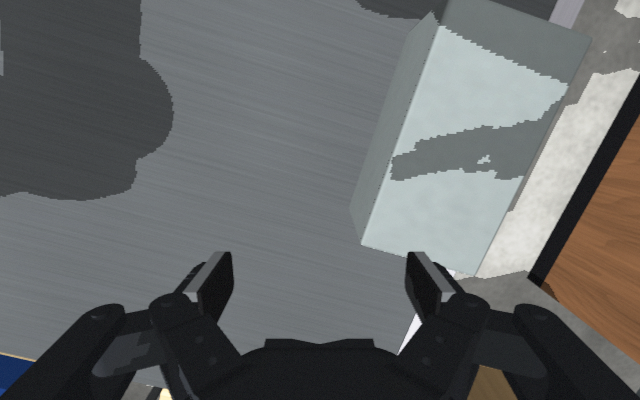

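The candidates with the cap's shape, in the top view, are orange (397,212), cyan (427,208) and purple (388,244). The orange one is on the camera's lens and matches the description. I'll confirm it with enlarged crops.

```bash
python3 - <<'E'
import cv2,numpy as np
t=cv2.imread('pics/top0.png'); s=cv2.imread('pics/scene0.png')
a=cv2.resize(t[160:260,350:450],(400,400),interpolation=cv2.INTER_CUBIC)
b=cv2.resize(s[120:200,245:325],(400,400),interpolation=cv2.INTER_CUBIC)
cv2.imwrite('pics/crop_cap.png',np.hstack([a,b]))
a=cv2.resize(t[150:250,190:300],(440,400),interpolation=cv2.INTER_CUBIC)
b=cv2.resize(s[195:305,300:410],(360,360),interpolation=cv2.INTER_CUBIC)
c=np.zeros((400,800,3),np.uint8); c[:,:440]=a; c[:360,440:]=b
cv2.imwrite('pics/crop_lock.png',c)
E
```

```text
(no output)
```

View pics/crop_cap.png

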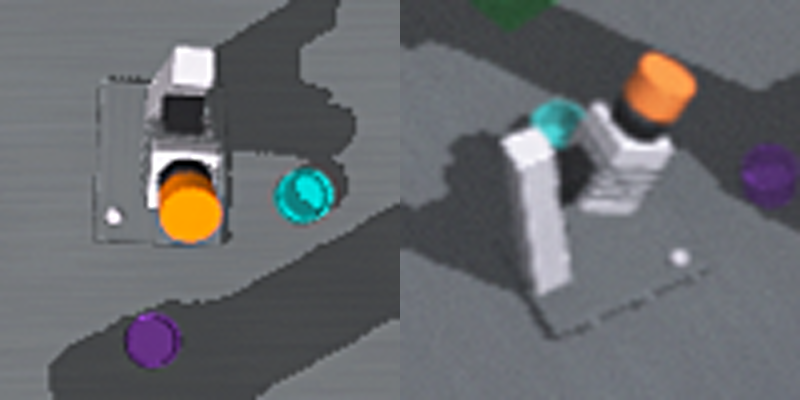

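View pics/crop_lock.png

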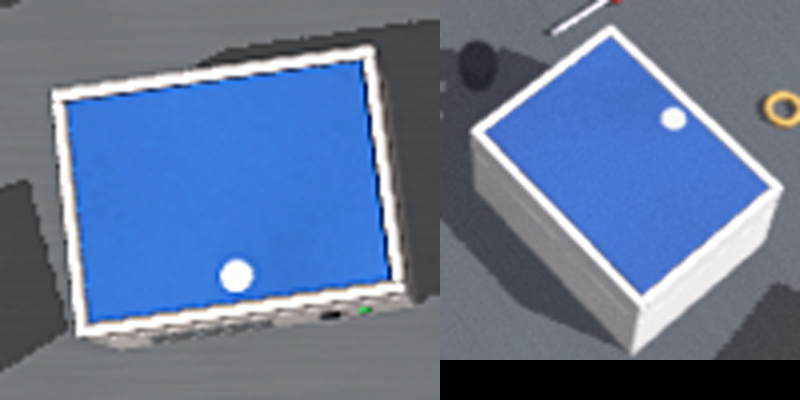

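The crops confirm the orange cap is on the black lens, at top-view (397,212). The cyan and purple lookalikes stand on the table. The hatch's white dot is at about (249,218) in the top view. Next I'll measure.

```bash
cat >> h.py <<'E'
def ray(n,u,v):
    c,f=cal(n); R=np.array(c['R']);t=np.array(c['t'])
    d=R.T@np.array([(u-c['cx'])/f,(v-c['cy'])/f,1]); return -R.T@t, d/np.linalg.norm(d)
def onz(n,u,v,z):
    o,d=ray(n,u,v); return o+d*(z-o[2])/d[2]
def tri(r1,r2):
    (o1,d1),(o2,d2)=r1,r2
    a=np.linalg.lstsq(np.c_[d1,-d2],o2-o1,rcond=None)[0]
    p,q=o1+a[0]*d1,o2+a[1]*d2; return (p+q)/2,np.linalg.norm(p-q)
def wproj(pose_s,X):
    pass
def rect(m):
    return cv2.minAreaRect(max(cv2.findContours(m,cv2.RETR_EXTERNAL,cv2.CHAIN_APPROX_NONE)[0],key=cv2.contourArea))
def wray(s,u,v):
    from scipy.spatial.transform import Rotation as Ro
    c,f=cal('wrist');M=np.array(c['mount'])
    R=Ro.from_euler('xyz',s['eef_rot'],degrees=True).as_matrix()
    d=R@(M[:3,:3]@np.array([(u-c['cx'])/f,(v-c['cy'])/f,1])); o=np.array(s['position'])+R@M[:3,3]
    return o,d/np.linalg.norm(d)
E
python3 - <<'E'
from h import *
for n in ['top','scene']:
    im=cv2.imread(f'pics/{n}0.png').astype(int); b,g,r=im[...,0],im[...,1],im[...,2]
    m=((b>150)&(b-r>90)&(g-r>20)).astype(np.uint8)
    m=cv2.morphologyEx(m,cv2.MORPH_OPEN,np.ones((3,3),np.uint8))
    c=max(cv2.findContours(m,cv2.RETR_EXTERNAL,cv2.CHAIN_APPROX_NONE)[0],key=cv2.contourArea)
    q=cv2.approxPolyDP(cv2.convexHull(c),8,True)[:,0]
    P=np.array([onz(n,u,v,.14) for u,v in q])
    print(n,q.tolist(),P.round(4).tolist(),'mean',P.mean(0))
    mr=cv2.minAreaRect(P[:,:2].astype(np.float32)*1000); print(mr)
    x,y,w,h=cv2.boundingRect(c); k=np.zeros(m.shape,np.uint8); cv2.fillPoly(k,[q],1)
    k=cv2.erode(k,np.ones((7,7)));d=((k>0)&(r>180)); v,u=np.nonzero(d); print('dot',u.mean(),v.mean(),onz(n,u.mean(),v.mean(),.14))
    m=((r>180)&(r-b>120)&(g>80)&(g<190)).astype(np.uint8)
    for c in cv2.findContours(m,cv2.RETR_EXTERNAL,cv2.CHAIN_APPROX_NONE)[0]:
        if cv2.contourArea(c)>60:
            M=cv2.moments(c);print('orange',cv2.boundingRect(c),cv2.contourArea(c),M['m10']/M['m00'],M['m01']/M['m00'])
E
```

```text
top [[279, 166], [286, 219], [212, 229], [208, 175]] [[0.6744, 0.1354, 0.14], [0.5025, 0.1138, 0.14], [0.4754, 0.3474, 0.14], [0.6495, 0.364, 0.14]] mean [0.5754496  0.24016441 0.14      ]
((575.7977294921875, 240.70376586914062), (174.87889099121094, 235.21725463867188), 6.619715690612793)
dot 248.6046511627907 218.13953488372093 [0.50754134 0.23212777 0.14      ]
orange (390, 204, 15, 17) 169.5 396.5929203539823 212.27531956735496
scene [[349, 208], [398, 251], [363, 282], [315, 236]] [[0.5163, 0.115, 0.14], [0.4774, 0.3433, 0.14], [0.6411, 0.3673, 0.14], [0.6779, 0.1411, 0.14]] mean [0.57815248 0.24165063 0.14      ]
((577.617919921875, 242.16107177734375), (165.40325927734375, 231.77003479003906), 9.238200187683105)
dot 369.1111111111111 231.88888888888889 [0.51449845 0.23117385 0.14      ]
orange (291, 131, 13, 13) 99.5 296.9112227805695 137.2294807370184
```

```bash
cat >> h.py <<'E'
def go(x,y,z,yaw):
    s=arm.read_state(); p=np.array(s['position']); a=np.radians(s['eef_rot'][2])
    d=np.array([x,y,z])-p
    tx=[np.cos(a),np.sin(a),0]; ty=[np.sin(a),-np.cos(a),0]
    print('at',p.round(4),s['eef_rot'].round(2),'t',s['t'],'shift mm',(1000*np.array([d@tx,d@ty,-d[2]])).round(1),'spin',round(-np.radians((yaw-s['eef_rot'][2]+180)%360-180),3))
E
python3 - <<'E'
from h import *
print(tri(ray('top',396.6,212.3),ray('scene',296.9,137.2)))
print('post top',tri(ray('top',398,176.5),ray('scene',245+505/5-80,120+150/5)), tri(ray('top',350+192/4,160+65/4),ray('scene',245+(530-400)/5,120+148/5)))
go(.36,-.15,.42,8); go(.47,.232,.25,7)
E
```

```text
(array([ 0.5129037 , -0.23051555,  0.17783373]), np.float64(0.0015420250756618208))
post top (array([ 0.63273215, -0.2466808 ,  0.16495729]), np.float64(0.014926318968265597)) (array([ 0.62483332, -0.23890774,  0.17414437]), np.float64(0.0031233485800559323))
at [ 0.162  -0.5512  0.2415] [-1.7992e+02 -2.0000e-02  1.6370e+01] t 0.15 shift mm [ 303.  -329.1 -178.5] spin 0.146
at [ 0.162  -0.5512  0.2415] [-1.7992e+02 -2.0000e-02  1.6370e+01] t 0.15 shift mm [ 516.3 -664.6   -8.5] spin 0.164
```

```bash
python3 - <<'E'
from h import *
go(.47,-.23,.37,0)
E
```

```text
at [ 0.162  -0.5512  0.2415] [-1.7992e+02 -2.0000e-02  1.6370e+01] t 0.15 shift mm [ 386.  -221.4 -128.5] spin 0.286
```

>>> jog_arm(
  moves="0 0 -40 0 1; 40 -22 -80 0.03 1; 80 -45 -128 0.06 1; 120 -68 -128 0.1 1; 160 -90 -128 0.15 1; 205 -117 -128 0.2 1; 250 -143 -128 0.25 1; 295 -169 -128 0.286 1; 340 -195 -128 0.286 1; 386 -221 -128 0.286 1",
)

```text
t: 1.15
position: [0.4542, -0.2465, 0.3702]
eef_rot: [180.0, 0.0, -0.0]
wrist_force: [0.3, -1.1, 0.5]
gripper_width: 0.0855
```

```bash
python3 - <<'E'
from h import *
s=arm.read_state(); save('wrist','w1'); print(s['position'],s['eef_rot'],s['t'])
np.savez('w1.npz',position=s['position'],eef_rot=s['eef_rot'])
E
```

```text
[ 0.4541914  -0.24648712  0.37015444] [ 1.79998672e+02  1.16080749e-03 -1.76529557e-02] 1.15
```

View pics/w1.png

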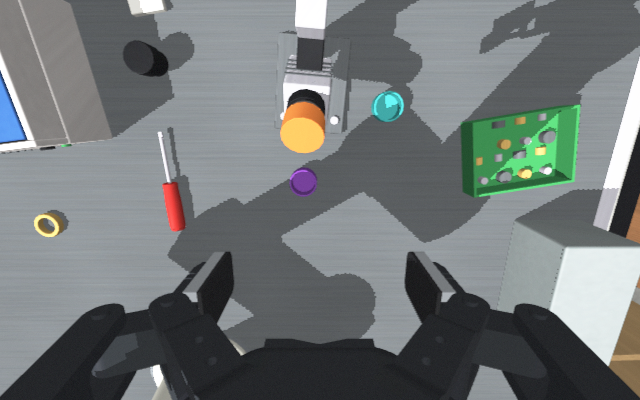

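Wrist view: the orange cap's closed face is at about (302,132) on the lens. The cyan (388,106) and purple (303,181) lookalikes are beside it, and the driver is at (172,195). Next I'll go to the hatch's press dot.

>>> jog_arm(
  moves="4 -46 0 -0.03 -1; 8 -92 0 -0.06 -1; 12 -138 0 -0.09 -1; 16 -184 0 -0.122 -1; 20 -230 0 -0.122 -1; 24 -276 0 -0.122 -1; 28 -322 40 -0.122 -1; 32 -368 80 -0.122 -1; 36 -414 120 -0.122 -1; 40 -462 170 -0.122 -1",
)

```text
t: 2.2
position: [0.4899, 0.1779, 0.236]
eef_rot: [-180.0, -0.1, 7.0]
wrist_force: [0.6, -0.2, 0.1]
gripper_width: 0.0
```

>>> jog_arm(
  moves="0 0 0 0 -1; 0 0 0 0 -1; 0 0 0 0 -1; 0 0 0 0 -1; 0 0 0 0 -1; 0 0 0 0 -1; 0 0 0 0 -1; 0 0 0 0 -1; 0 0 0 0 -1; 0 0 0 0 -1",
)

```text
t: 3.2
position: [0.4901, 0.1762, 0.2371]
eef_rot: [-180.0, 0.0, 7.0]
wrist_force: [-0.9, -0.4, -1.0]
gripper_width: -0.0002
```

```bash
python3 - <<'E'
from h import *
s=arm.read_state(); save('wrist','w2'); 
go(.510,.232,.170,7)
np.savez('w2.npz',position=s['position'],eef_rot=s['eef_rot'])
E
```

```text
at [0.4901 0.1762 0.2371] [-1.80e+02  1.00e-02  6.98e+00] t 3.25 shift mm [ 26.5 -53.   67.1] spin -0.0
```

View pics/w2.png

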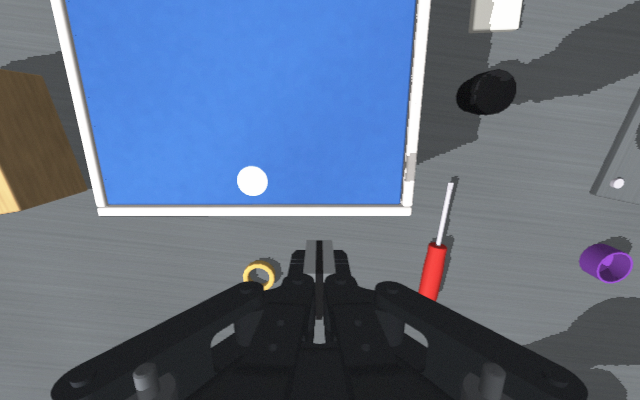

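The dot is at (252,181) and the hatch's front edge runs from (104,206) to (402,206), so it's level in the view and the 7° yaw fits.

```bash
python3 - <<'E'
from h import *
s=np.load('w2.npz')
for p in [(252,181),(104,206),(402,206)]:
    o,d=wray(s,*p); P=o+d*(.14-o[2])/d[2]; print(p,P.round(4)); 
o,d=wray(s,252,181); P=o+d*(.14-o[2])/d[2]
go(P[0],P[1],.160,7)
E
```

```text
(252, 181) [0.5049 0.2321 0.14  ]
(104, 206) [0.4693 0.3511 0.14  ]
(402, 206) [0.4991 0.1092 0.14  ]
at [0.4901 0.1762 0.2371] [-1.80e+02  1.00e-02  6.98e+00] t 3.25 shift mm [ 21.5 -53.7  77.1] spin -0.0
```

>>> jog_arm(
  moves="10 -27 30 0 -1; 21.5 -53.7 60 0 -1; 21.5 -53.7 77 0 -1; 21.5 -53.7 84 0 -1; 21.5 -53.7 88 0 -1; 21.5 -53.7 91 0 -1; 21.5 -53.7 92.5 0 -1; 21.5 -53.7 92.5 0 -1; 21.5 -53.7 80 0 -1; 21.5 -53.7 40 0 -1",
)

```text
t: 4.25
position: [0.5028, 0.2311, 0.1945]
eef_rot: [179.9, 0.4, 7.0]
wrist_force: [-0.6, -0.1, -0.6]
gripper_width: 0.0002
```

>>> jog_arm(
  moves="0 0 -20 0 -1; -25 0 -20 0 -1; -70 0 -20 0 -1; -70 0 -20 0 -1; -70 0 -20 0 -1; -70 0 -20 0 -1; -70 0 -20 0 -1; -70 0 -20 0 -1; -70 0 -20 0 -1; -70 0 -20 0 -1",
)

```text
t: 5.25
position: [0.4357, 0.2236, 0.217]
eef_rot: [180.0, 0.0, 7.0]
wrist_force: [0.4, 0.0, 0.3]
gripper_width: 0.0003
```

```bash
python3 - <<'E'
from h import *
s=arm.read_state(); save('wrist','w3');go(.45,.226,.170,7)
im=save('scene','s3')
cv2.imwrite('pics/s3c.png',cv2.resize(im[150:320,260:440,::-1],None,fx=4,fy=3.5))
E
```

```text
at [0.4356 0.2236 0.2171] [1.80e+02 1.00e-02 6.97e+00] t 5.3 shift mm [14.5 -0.6 47.1] spin -0.0
```

View pics/w3.png

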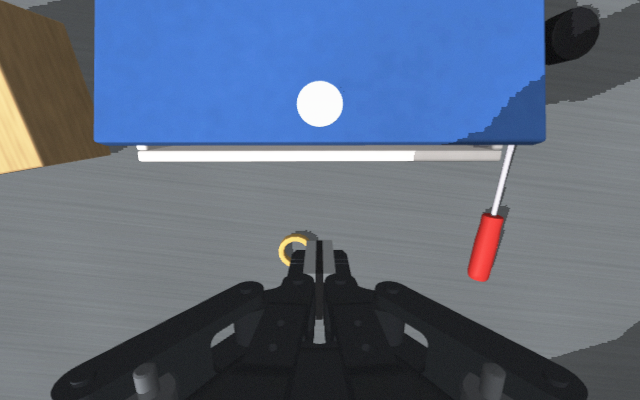

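View pics/s3c.png

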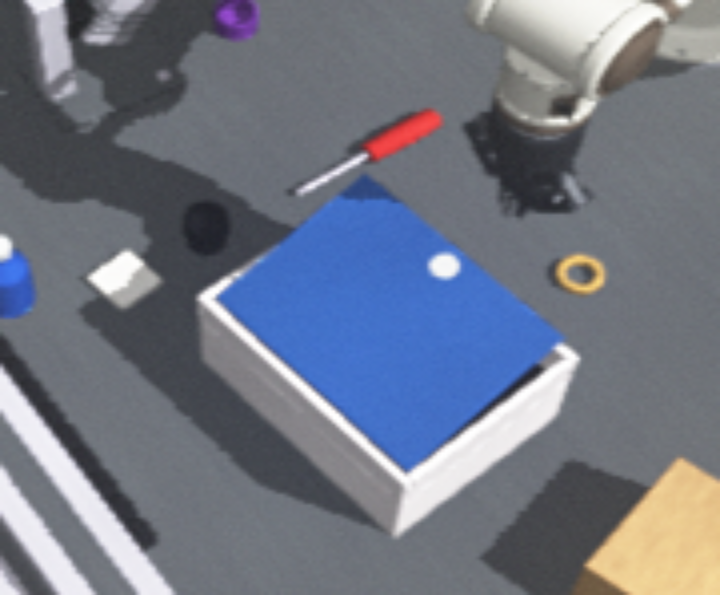

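The hatch is ajar. Next I'll put the closed fingers under the middle of its edge and follow the arc.

>>> jog_arm(
  moves="10 0 30 0 -1; 26 0 59 0 -1; 36 0 59 0 -1; 42 0 58 0 -1; 46 0 55 0 -1; 48 0 48 0 -1; 51 0 38 0 -1; 55 0 28 0 -1; 59 0 19 0 -1; 63 0 11 0 -1",
)

```text
t: 6.35
position: [0.4983, 0.2314, 0.2076]
eef_rot: [-180.0, -0.0, 7.0]
wrist_force: [-3.4, 0.0, 0.3]
gripper_width: 0.0001
```

```bash
python3 - <<'E'
from h import *
s=arm.read_state(); save('wrist','w4');print(s['position'],s['wrist_force'])
im=save('scene','s4')
cv2.imwrite('pics/s4c.png',cv2.resize(im[150:320,260:440,::-1],None,fx=4,fy=3.5))
E
```

```text
[0.49830592 0.2314228  0.20763149] [-3.36300814  0.04859966  0.27788922]
```

View pics/w4.png

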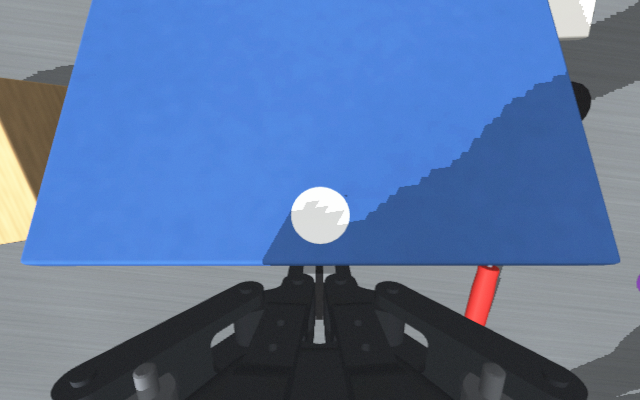

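View pics/s4c.png

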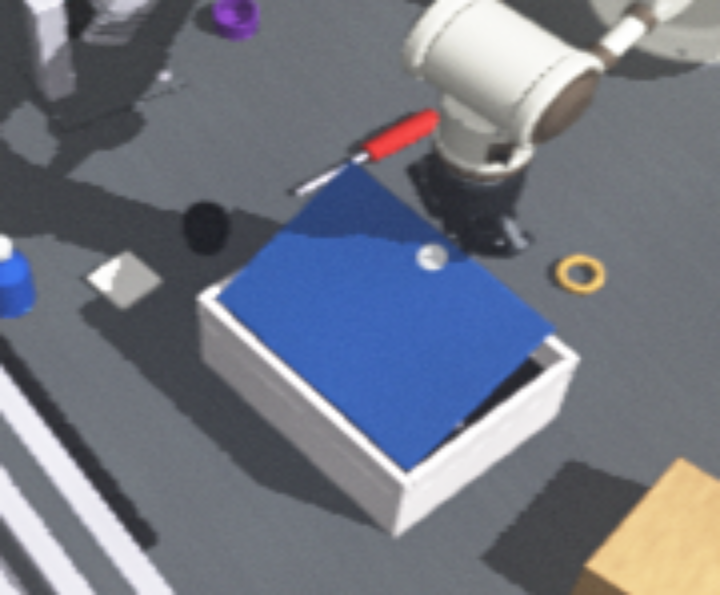

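The hatch is now at about 0.55 rad with only about 3 N on the fingers. I'll continue along the arc.

>>> jog_arm(
  moves="11 0 -19 0 -1; 25 0 -37 0 -1; 40 0 -53 0 -1; 57 0 -67 0 -1; 76 0 -78 0 -1; 96 0 -87 0 -1; 117 0 -93 0 -1; 138 0 -97 0 -1; 160 0 -98 0 -1; 178 0 -98 0 -1",
)

```text
t: 7.45
position: [0.6767, 0.253, 0.3048]
eef_rot: [-180.0, -0.2, 7.0]
wrist_force: [-0.0, 0.4, 0.0]
gripper_width: -0.0001
```

```bash
python3 - <<'E'
from h import *
s=arm.read_state(); save('wrist','w5');print(s['position'],s['wrist_force'])
im=save('scene','s5')
cv2.imwrite('pics/s5c.png',cv2.resize(im[150:320,260:440,::-1],None,fx=4,fy=3.5))
E
```

```text
[0.6766715  0.25298392 0.30481622] [-0.0386929   0.4123439   0.03106479]
```

View pics/s5c.png

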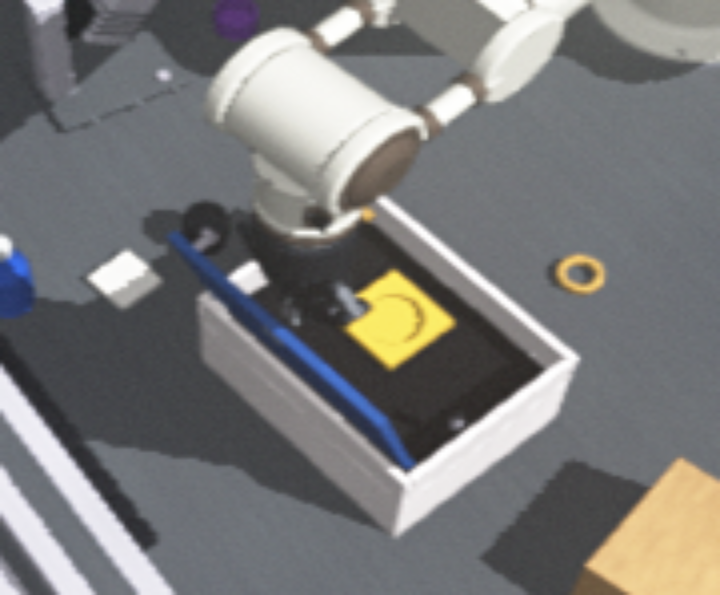

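View pics/w5.png

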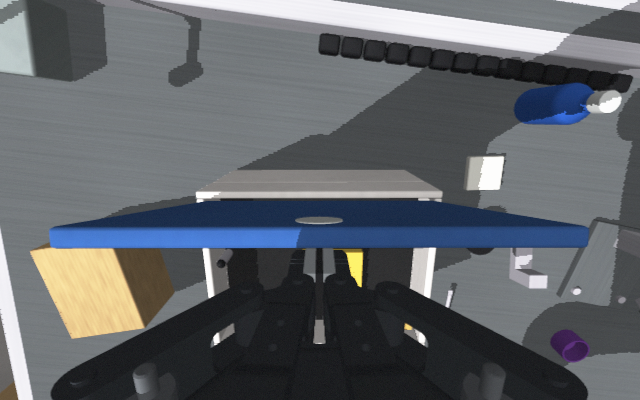

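>>> jog_arm(
  moves="12 0 0 0 -1; 25 0 0 0 -1; 30 0 0 0 -1; 30 0 0 0 -1; -10 0 0 0 -1; -50 0 -20 0 -1; -90 0 -40 0 -1; -130 0 -60 0 0; -170 0 -60 0 1; -170 0 -60 0 1",
)

```text
t: 8.55
position: [0.5016, 0.2324, 0.3648]
eef_rot: [-180.0, -0.0, 7.1]
wrist_force: [0.7, -0.4, 0.4]
gripper_width: 0.0432
```

>>> jog_arm(
  moves="0 0 0 0 1; 0 0 0 0 1; 0 0 0 0 1; 0 0 0 0 1; 0 0 0 0 1; 0 0 0 0 1; 0 0 0 0 1; 0 0 0 0 1; 0 0 0 0 1; 0 0 0 0 1",
)

```text
t: 9.55
position: [0.5059, 0.2322, 0.3641]
eef_rot: [180.0, -0.0, 7.0]
wrist_force: [-0.4, -0.7, -0.3]
gripper_width: 0.0854
```

```bash
python3 - <<'E'
from h import *
s=arm.read_state(); save('wrist','w6');print(s['position'],s['eef_rot'],s['t'])
np.savez('w6.npz',position=s['position'],eef_rot=s['eef_rot'])
im=save('scene','s6'); save('top','t6')
cv2.imwrite('pics/s6c.png',cv2.resize(im[150:320,260:440,::-1],None,fx=4,fy=3.5))
E
```

```text
[0.50590675 0.23222926 0.36413035] [ 1.79997318e+02 -3.98655264e-03  6.97867333e+00] 9.55
```

View pics/s6c.png

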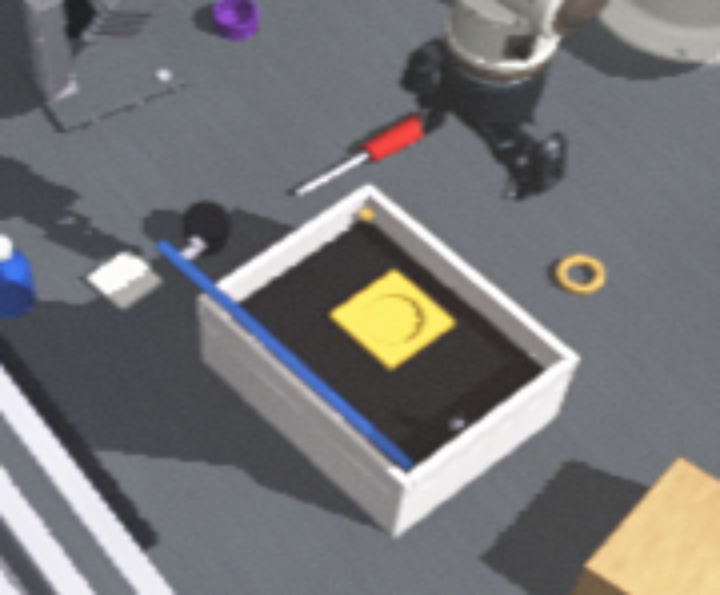

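View pics/w6.png

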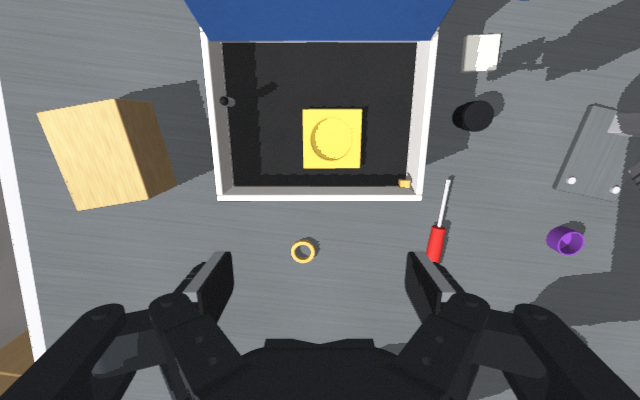

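The hatch stays open past upright. The yellow holder is at (332,138) in the wrist view. Next I'll measure the recess, then look at the cap.

```bash
python3 - <<'E'
from h import *
s=np.load('w6.npz')
im=cv2.imread('pics/w6.png').astype(int); b,g,r=im[...,0],im[...,1],im[...,2]
m=((r>150)&(g>130)&(b<140)).astype(np.uint8); m[175:]=0
m=cv2.morphologyEx(m,cv2.MORPH_CLOSE,np.ones((9,9),np.uint8))
c=max(cv2.findContours(m,cv2.RETR_EXTERNAL,cv2.CHAIN_APPROX_NONE)[0],key=cv2.contourArea)
print(cv2.boundingRect(c))
P=[]
for q in c[:,0]:
    o,d=wray(s,*q); P.append((o+d*(.102-o[2])/d[2])[:2]*1000)
print('wrist',cv2.minAreaRect(np.array(P,np.float32)))
for n in ['top','scene']:
    im=cv2.imread({'top':'pics/t6.png','scene':'pics/s6.png'}[n]).astype(int); b,g,r=im[...,0],im[...,1],im[...,2]
    m=((r>150)&(g>130)&(b<140)&(r-b>90)).astype(np.uint8)
    m=cv2.morphologyEx(m,cv2.MORPH_CLOSE,np.ones((5,5),np.uint8))
    for c in cv2.findContours(m,cv2.RETR_EXTERNAL,cv2.CHAIN_APPROX_NONE)[0]:
        if cv2.contourArea(c)>200:
            P=np.array([onz(n,u,v,.102)[:2]*1000 for u,v in c[:,0]],np.float32); print(n,cv2.boundingRect(c),cv2.minAreaRect(P))
go(.455,-.235,.33,-4)
E
python3 - <<'E'
import cv2
a=cv2.imread('pics/w6.png')
cv2.imwrite('pics/w6c.png',cv2.resize(a[90:190,280:380],None,fx=5,fy=5,interpolation=cv2.INTER_CUBIC))
E
```

```text
(302, 109, 60, 60)
wrist ((550.786865234375, 221.46029663085938), (76.23390197753906, 77.23471069335938), 7.0298662185668945)
top (136, 204, 42, 50) ((484.26666259765625, 538.34765625), (137.1421661376953, 107.59590911865234), 16.617446899414062)
top (241, 193, 27, 27) ((552.002197265625, 220.85726928710938), (78.4787368774414, 78.20106506347656), 7.138140678405762)
scene (343, 227, 31, 28) ((552.1099243164062, 221.91043090820312), (77.54930877685547, 80.68927764892578), 6.572608470916748)
at [0.5059 0.2322 0.3641] [180.    -0.     6.98] t 9.7 shift mm [-107.3  457.6   34.1] spin 0.192
```

View pics/w6c.png

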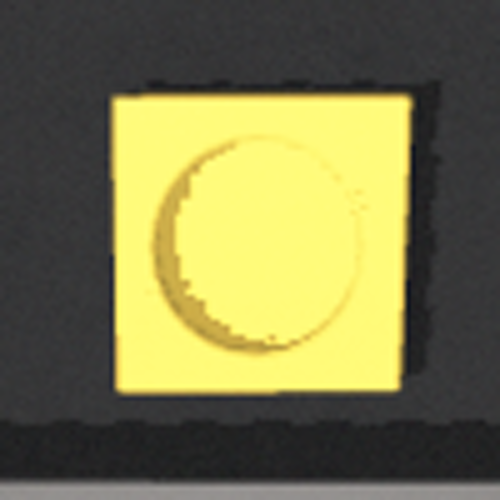

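The recess centre is at about (0.551, 0.221), and all three views agree within 1–2 mm. I'll go back to the lens.

>>> jog_arm(
  moves="-10 45 0 0.02 1; -20 90 0 0.04 1; -31 135 0 0.06 1; -42 180 0 0.08 1; -53 225 0 0.1 1; -64 270 0 0.12 1; -75 315 0 0.14 1; -86 360 10 0.16 1; -97 405 20 0.18 1; -107 450 34 0.192 1",
)

```text
t: 10.7
position: [0.4541, -0.2295, 0.3306]
eef_rot: [179.9, -0.1, -4.1]
wrist_force: [1.1, -0.0, 1.2]
gripper_width: 0.0853
```

>>> jog_arm(
  moves="0 0 0 0 1; 0 0 0 0 1; 0 0 0 0 1; 0 0 0 0 1; 0 0 0 0 1; 0 0 0 0 1; 0 0 0 0 1; 0 0 0 0 1; 0 0 0 0 1; 0 0 0 0 1",
)

```text
t: 11.7
position: [0.4544, -0.2274, 0.3301]
eef_rot: [-180.0, 0.0, -4.0]
wrist_force: [0.6, 0.1, 0.1]
gripper_width: 0.0856
```

```bash
python3 - <<'E'
from h import *
s=arm.read_state(); im=save('wrist','w7');print(s['position'],s['eef_rot'],s['t'])
np.savez('w7.npz',position=s['position'],eef_rot=s['eef_rot'])
cv2.imwrite('pics/w7c.png',cv2.resize(im[0:200,220:420,::-1],None,fx=3,fy=3))
E
```

```text
[ 0.45436078 -0.22744483  0.33007673] [-1.79997438e+02  3.22840616e-03 -4.02591174e+00] 11.7
```

View pics/w7c.png

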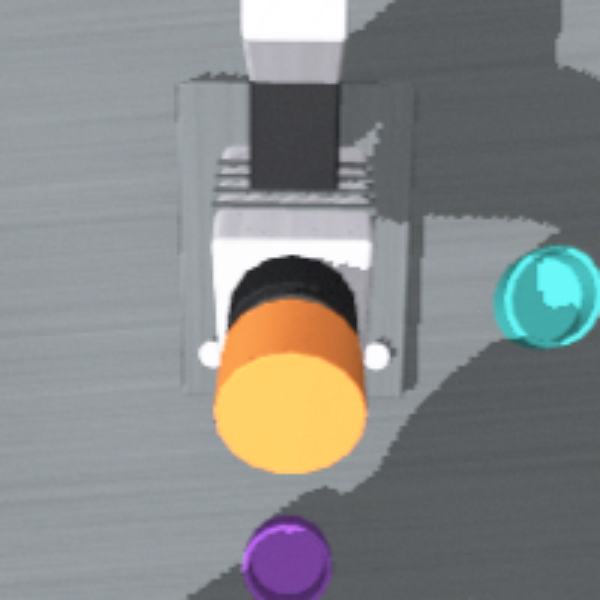

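```bash
python3 - <<'E'
from h import *
s=np.load('w7.npz')
im=cv2.imread('pics/w7.png').astype(int); b,g,r=im[...,0],im[...,1],im[...,2]
m=((r>230)&(g>185)&(b<160)).astype(np.uint8); m[:,:280]=0;m[:,360:]=0
c=max(cv2.findContours(m,cv2.RETR_EXTERNAL,cv2.CHAIN_APPROX_NONE)[0],key=cv2.contourArea)
e=cv2.fitEllipse(c); print(e, im[137,317])
f=cal('wrist')[1]; print(f, 'depth est',f*.046/max(e[1]))
o,d=wray(s,*e[0]); P=o+d*(.193-o[2])/d[2]; print('face',P, 'depth', np.linalg.norm(P-o))
P2,err=None,None
t=cv2.imread('pics/top0.png').astype(int);
for n in ['top','scene']:
    o2=ray(n,*{'top':(396.6,212.3),'scene':(296.9,137.2)}[n]); print(tri((o,d),o2))
a=np.radians(-4); ax=np.array([-np.sin(np.radians(35))*np.cos(a),-np.sin(np.radians(35))*np.sin(a),np.cos(np.radians(35))])
print('axis',ax,'mid',P-.014*ax,'mouth',P-.028*ax)
np.savez('cap.npz',P=P,ax=ax)
C=P-.012*ax; go(C[0],C[1],.25,-4)
E
```

```text
((315.95037841796875, 137.38247680664062), (39.0174560546875, 48.6507453918457), 93.5338363647461) [105 210 255]
291.53226358101506 depth est 0.2756480710976817
face [ 0.50752174 -0.22842608  0.193     ] depth 0.2687614938443026
(array([ 0.50880697, -0.22756969,  0.19951827]), np.float64(0.002622357714289965))
(array([ 0.50995569, -0.22977568,  0.17775764]), np.float64(0.007360904064709627))
axis [-0.57217923  0.04001067  0.81915204] mid [ 0.51553225 -0.22898623  0.18153187] mouth [ 0.52354275 -0.22954638  0.17006374]
at [ 0.4544 -0.2275  0.3301] [-180.     -0.     -4.03] t 11.75 shift mm [60.  -2.8 80.1] spin -0.0
```

>>> jog_arm(
  moves="20 -1 20 0 1; 40 -2 50 0 1; 58.3 -2.8 80 0 1; 58.3 -2.8 105 0 1; 58.3 -2.8 125 0 1; 58.3 -2.8 138 0 1; 58.3 -2.8 145 0 1; 58.3 -2.8 145 0 1; 58.3 -2.8 145 0 1; 58.3 -2.8 145 0 1",
)

```text
t: 12.75
position: [0.5134, -0.2293, 0.1866]
eef_rot: [179.9, -0.1, -4.0]
wrist_force: [0.1, -0.8, 1.5]
gripper_width: 0.0856
```

```bash
python3 - <<'E'
from h import *
s=arm.read_state(); im=save('wrist','w8');print(s['position'],s['eef_rot'],s['t'])
E
```

```text
[ 0.51340172 -0.22925989  0.18655875] [ 1.79922528e+02 -1.24836105e-01 -4.02766582e+00] 12.75
```

View pics/w8.png

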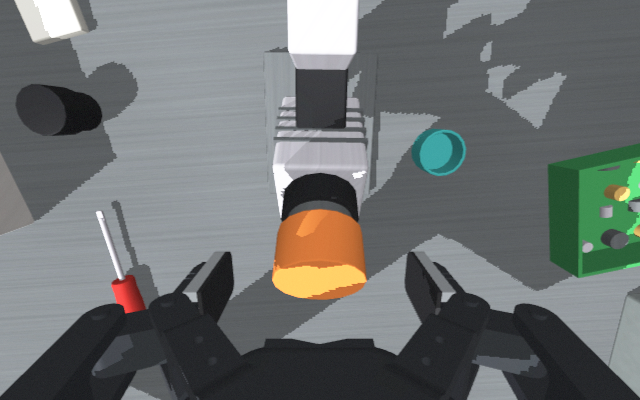

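The cap is centred between the pads, at (320,262). I'll close on it.

>>> jog_arm(
  moves="0 0 0 0 0.6; 0 0 0 0 0.3; 0 0 0 0 0.1; 0 0 0 0 0; 0 0 0 0 -0.1; 0 0 0 0 -0.2; 0 0 0 0 -0.2; 0 0 0 0 -0.2; 0 0 0 0 -0.2; 0 0 0 0 -0.2",
  newtons=25,
)

```text
t: 13.8
position: [0.5128, -0.2289, 0.1855]
eef_rot: [180.0, -0.0, -4.0]
wrist_force: [-3.0, 1.0, 5.3]
gripper_width: 0.0454
```

```bash
python3 - <<'E'
from h import *
s=arm.read_state(); im=save('wrist','w9');print(s['position'],s['eef_rot'],s['t'],s['gripper_width'],s['wrist_force'])
E
```

```text
[ 0.51279911 -0.22886974  0.18554379] [ 1.79979276e+02 -1.31461212e-02 -4.02337250e+00] 13.8 0.045395488372220835 [-3.04701467  1.03088947  5.25261945]
```

View pics/w9.png

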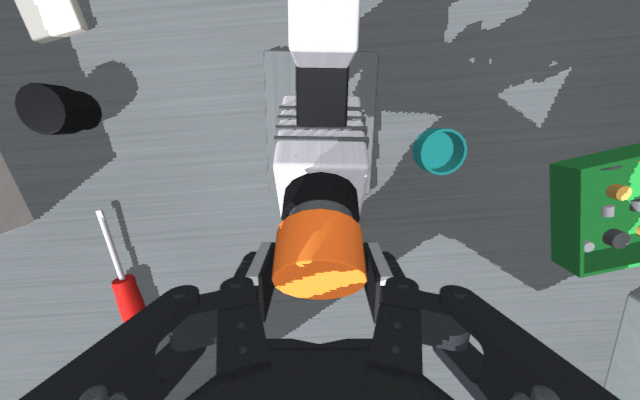

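It's gripped at 45.4 mm. I'll draw it off along its axis (35°) and then lift.

>>> jog_arm(
  moves="-2.9 0 -4.1 0 -0.2; -5.7 0 -8.2 0 -0.2; -8.6 0 -12.3 0 -0.2; -11.5 0 -16.4 0 -0.2; -14.3 0 -20.5 0 -0.2; -17.2 0 -24.6 0 -0.2; -20.1 0 -28.7 0 -0.2; -22.9 0 -32.8 0 -0.2; -28 0 -45 0 -0.2; -34 0 -65 0 -0.2",
)

```text
t: 14.85
position: [0.4777, -0.2257, 0.2497]
eef_rot: [-179.9, 0.2, -4.0]
wrist_force: [0.0, 0.0, -0.6]
gripper_width: 0.0454
```

>>> jog_arm(
  moves="-2 0 -30 0 -0.2; -5 0 -60 0 -0.2; -8 -20 -75 0 -0.2; -10 -40 -80 0 -0.2; -12 -70 -80 -0.02 -0.2; -12 -100 -80 -0.04 -0.2; -12 -130 -80 -0.06 -0.2; -12 -160 -80 -0.1 -0.2; -12 -190 -80 -0.15 -0.2; -12 -220 -80 -0.19 -0.2",
)

```text
t: 15.85
position: [0.4819, -0.0049, 0.331]
eef_rot: [180.0, -0.0, 7.0]
wrist_force: [-0.1, -0.4, -0.3]
gripper_width: 0.0457
```

```bash
python3 - <<'E'
from h import *
s=arm.read_state(); im=save('wrist','w10');print(s['position'],s['eef_rot'],s['t'],s['gripper_width'],s['wrist_force'])
go(.5495,.2211,.185,7)
E
```

```text
[ 0.4818902  -0.00489633  0.33098518] [ 1.79981659e+02 -3.27968473e-02  6.96531822e+00] 15.85 0.045680084871297946 [-0.08441034 -0.3559961  -0.33462997]
at [ 0.4819 -0.0011  0.3311] [-1.7983e+02 -8.0000e-02  7.2300e+00] t 15.9 shift mm [  95.  -211.9  146.1] spin 0.004
```

View pics/w10.png

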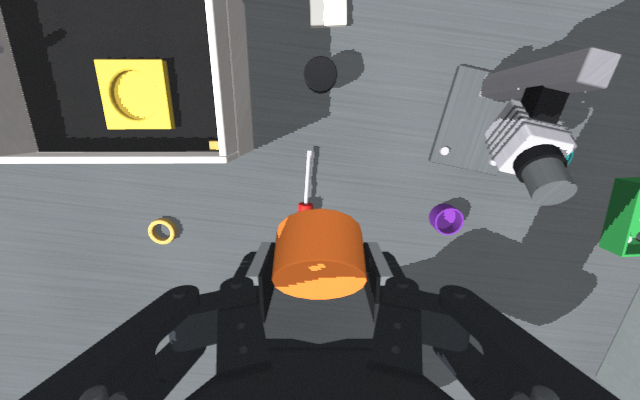

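The cap is held with its tilt unchanged, at (320,255), and the lens is bare at (555,175). I'll carry it over the holder.

>>> jog_arm(
  moves="12 -26 0 0 -0.2; 24 -52 0 0 -0.2; 36 -80 0 0 -0.2; 48 -108 0 0 -0.2; 60 -136 10 0 -0.2; 72 -164 30 0 -0.2; 84 -190 60 0 -0.2; 92 -205 85 0 -0.2; 95 -212 105 0 -0.2; 95 -212 110 0 -0.2",
)

```text
t: 16.9
position: [0.5497, 0.2161, 0.2176]
eef_rot: [180.0, 0.3, 6.9]
wrist_force: [-0.2, -0.5, -0.7]
gripper_width: 0.0454
```

>>> jog_arm(
  moves="0 0 0 0 -0.2; 0 0 0 0 -0.2; 0 0 0 0 -0.2; 0 0 0 0 -0.2; 0 0 0 0 -0.2; 0 0 0 0 -0.2; 0 0 0 0 -0.2; 0 0 0 0 -0.2; 0 0 0 0 -0.2; 0 0 0 0 -0.2",
)

```text
t: 17.9
position: [0.5512, 0.2158, 0.22]
eef_rot: [-180.0, 0.0, 6.9]
wrist_force: [-0.0, -0.1, 0.3]
gripper_width: 0.0453
```

```bash
python3 - <<'E'
from h import *
s=arm.read_state(); im=save('wrist','w11');print(s['position'],s['eef_rot'],s['t'],s['gripper_width'],s['wrist_force'])
go(.5495,.2211,.135,7)
E
```

```text
[0.55124144 0.21580897 0.22003194] [-1.79997882e+02  8.72132020e-03  6.86442428e+00] 17.9 0.045290994307716846 [-0.04865103 -0.09013265  0.27286439]
at [0.5513 0.2158 0.2201] [-180.      0.      6.86] t 17.95 shift mm [-1.1 -5.5 85.1] spin -0.002
```

View pics/w11.png

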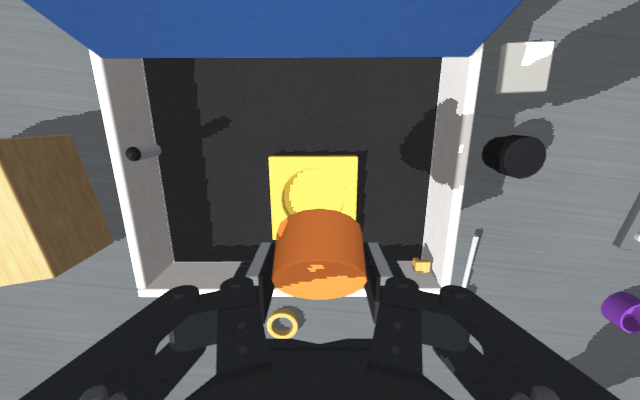

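```bash
python3 - <<'E'
from h import *
s=arm.read_state()
im=cv2.imread('pics/w11.png').astype(int); b,g,r=im[...,0],im[...,1],im[...,2]
m=((r>150)&(g>150)&(b<150)&(r-b>80)); v,u=np.nonzero(m[150:200,250:380]); v+=150;u+=250
e=[]
for row in (165,175,185,195):
    k=u[v==row]; e.append((row,k.min(),k.max()))
print(e,v.min())
top=v.min(); Q=[]
for p in [(e[0][1]-0,top),(e[0][2]+1,top)]:
    o,d=wray(s,*p); Q.append(o+d*(.102-o[2])/d[2])
Q=np.array(Q);a=np.radians(7); print(Q, np.linalg.norm(Q[0]-Q[1]), Q.mean(0)[:2]-.038*np.array([np.cos(a),np.sin(a)]))
E
```

```text
[(165, np.int64(269), np.int64(357)), (175, np.int64(269), np.int64(357)), (185, np.int64(270), np.int64(356)), (195, np.int64(270), np.int64(356))] 156
[[0.58467044 0.26293428 0.102     ]
 [0.59373878 0.18780897 0.102     ]] 0.07567064850177223 [0.55148786 0.22074059]
```

Re-measured, the recess centre is (0.5515, 0.2207), which agrees with before. I'll lower to just above contact.

>>> jog_arm(
  moves="-1 -5.3 0 0 -0.2; -1 -5.3 15 0 -0.2; -1 -5.3 30 0 -0.2; -1 -5.3 45 0 -0.2; -1 -5.3 60 0 -0.2; -1 -5.3 72 0 -0.2; -1 -5.3 82 0 -0.2; -1 -5.3 89 0 -0.2; -1 -5.3 93 0 -0.2; -1 -5.3 93 0 -0.2",
  newtons=20,
)

```text
t: 18.95
position: [0.5495, 0.2209, 0.1267]
eef_rot: [180.0, 0.0, 6.9]
wrist_force: [-0.2, -0.2, -0.7]
gripper_width: 0.0456
```

>>> jog_arm(
  moves="0 0 1 0 -0.2; 0 0 2 0 -0.2; 0 0 3 0 -0.2; 0 0 4 0 -0.2; 0 0 5 0 -0.2; 0 0 6 0 -0.2; 0 0 6 0 -0.2; 0 0 6 0 -0.2; 0 0 6 0 -0.2; 0 0 6 0 -0.2",
)

```text
t: 19.95
position: [0.5503, 0.221, 0.1221]
eef_rot: [-180.0, -0.1, 6.9]
wrist_force: [-0.3, -1.0, 5.0]
gripper_width: 0.0455
```

```bash
python3 - <<'E'
from h import *
s=arm.read_state(); im=save('wrist','w12');print(s['position'],s['eef_rot'],s['t'],s['gripper_width'],s['wrist_force'])
go(.5498,.221,.1135,7)
E
```

```text
[0.55034275 0.22102848 0.12213597] [-1.79996452e+02 -9.90181034e-02  6.86280053e+00] 19.95 0.04548300089406588 [-0.29034558 -1.01726456  5.02676314]
at [0.5504 0.221  0.1221] [-1.80e+02 -1.00e-01  6.87e+00] t 20.0 shift mm [-0.6 -0.   8.6] spin -0.002
```

View pics/w12.png

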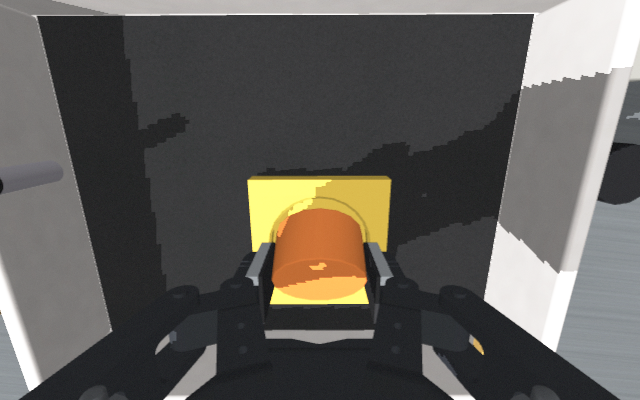

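Contact came where I predicted, at TCP z about 0.122 with 5 N. I'll press slowly so the cap turns upright in the pads.

>>> jog_arm(
  moves="0 0 0.5 0 -0.2; 0 0 1 0 -0.2; 0 0 1.5 0 -0.2; 0 0 2 0 -0.2; 0 0 2.5 0 -0.2; 0 0 3 0 -0.2; 0 0 3.5 0 -0.2; 0 0 4 0 -0.2; 0 0 4 0 -0.2; 0 0 4 0 -0.2",
)

```text
t: 21.0
position: [0.5525, 0.2213, 0.1208]
eef_rot: [-180.0, -0.4, 6.9]
wrist_force: [-1.1, -0.9, 14.0]
gripper_width: 0.0452
```

```bash
python3 - <<'E'
from h import *
s=arm.read_state(); im=save('wrist','w13');print(s['position'],s['eef_rot'],s['t'],s['gripper_width'],s['wrist_force'])
cv2.imwrite('pics/w13c.png',cv2.resize(im[150:350,220:420,::-1],None,fx=3,fy=3))
E
```

```text
[0.55252537 0.22126291 0.12076452] [-179.99723971   -0.40882213    6.86836504] 21.0 0.045234108090571934 [-1.07974906 -0.86740457 14.02726884]
```

View pics/w13c.png

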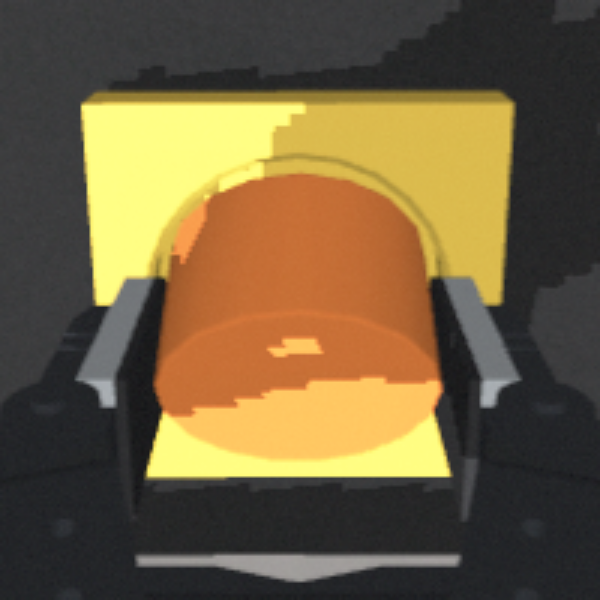

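Pad friction is holding the tilt at 14 N. I'll ease the grip in small steps under this light push, so the cap turns down while still held.

>>> jog_arm(
  moves="0 0 0 0 0; 0 0 0 0 0.02; 0 0 0 0 0.03; 0 0 0 0 0.04; 0 0 0 0 0.05; 0 0 0 0 0.055; 0 0 0 0 0.06; 0 0 0 0 0.065; 0 0 0 0 0.065; 0 0 0 0 0.065",
  newtons=20,
)

```text
t: 22.05
position: [0.5525, 0.2213, 0.1207]
eef_rot: [-180.0, -0.4, 6.9]
wrist_force: [0.2, -0.2, 13.7]
gripper_width: 0.0462
```

```bash
python3 - <<'E'
from h import *
s=arm.read_state(); im=save('wrist','w14');print(s['position'],s['eef_rot'],s['t'],s['gripper_width'],s['wrist_force'])
cv2.imwrite('pics/w14c.png',cv2.resize(im[150:350,220:420,::-1],None,fx=3,fy=3))
E
```

```text
[0.55254337 0.22127764 0.12069794] [-179.99332844   -0.41168288    6.86383766] 22.05 0.04621423328499561 [ 0.16878302 -0.20654157 13.74781649]
```

View pics/w14c.png

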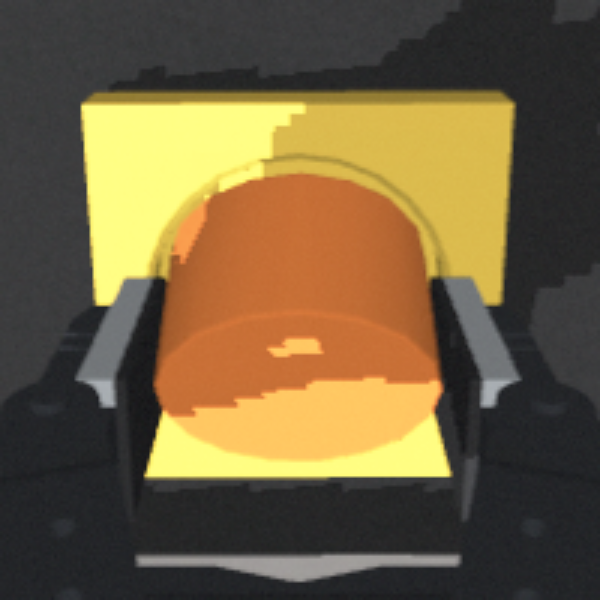

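>>> jog_arm(
  moves="0 0 -1 0 0.07; 0 0 -1.5 0 0.07; 0 0 -1.5 0 0.075; 0 0 -1.5 0 0.075; 0 0 -1.5 0 0.08; 0 0 -1.5 0 0.08; 0 0 -1.5 0 0.085; 0 0 -1.5 0 0.085; 0 0 -1.5 0 0.09; 0 0 -1.5 0 0.09",
)

```text
t: 23.1
position: [0.552, 0.2212, 0.1208]
eef_rot: [-180.0, -0.3, 6.9]
wrist_force: [2.0, 0.3, 6.1]
gripper_width: 0.0463
```

```bash
python3 - <<'E'
from h import *
s=arm.read_state(); im=save('wrist','w15');print(s['position'],s['eef_rot'],s['t'],s['gripper_width'],s['wrist_force'])
cv2.imwrite('pics/w15c.png',cv2.resize(im[150:350,220:420,::-1],None,fx=3,fy=3))
E
```

```text
[0.55195407 0.22120664 0.12076214] [-179.98857011   -0.33711424    6.8585756 ] 23.1 0.046264610183705195 [2.01250627 0.29965161 6.06326715]
```

View pics/w15c.png

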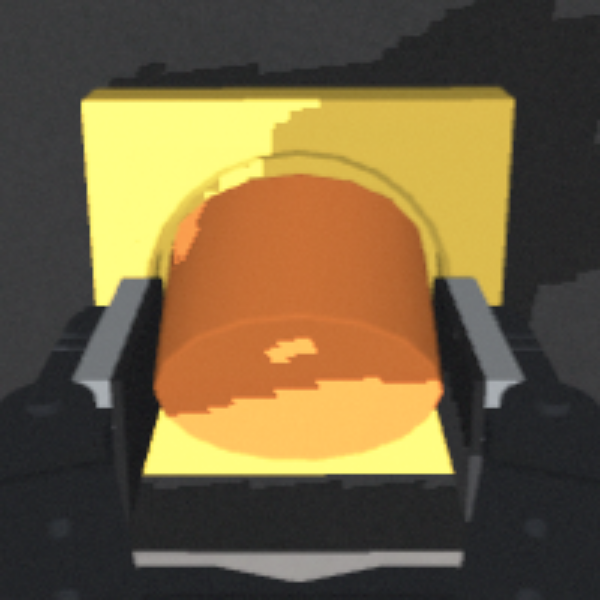

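>>> jog_arm(
  moves="0 0 0 0 0.095; 0 0 0 0 0.095; 0 0 0 0 0.1; 0 0 0 0 0.1; 0 0 0 0 0.105; 0 0 0 0 0.105; 0 0 0 0 0.11; 0 0 0 0 0.11; 0 0 0 0 0.115; 0 0 0 0 0.115",
)

```text
t: 24.15
position: [0.5496, 0.2209, 0.1186]
eef_rot: [-180.0, 0.0, 6.9]
wrist_force: [0.0, 0.9, 0.2]
gripper_width: 0.0476
```

```bash
python3 - <<'E'
from h import *
s=arm.read_state(); im=save('wrist','w16');print(s['position'],s['eef_rot'],s['t'],s['gripper_width'],s['wrist_force'])
cv2.imwrite('pics/w16c.png',cv2.resize(im[150:350,220:420,::-1],None,fx=3,fy=3))
E
```

```text
[0.54963367 0.2209193  0.11861313] [-1.79999977e+02  5.81202888e-04  6.86170643e+00] 24.15 0.0476278956929123 [0.02863649 0.90989022 0.17290252]
```

View pics/w16c.png

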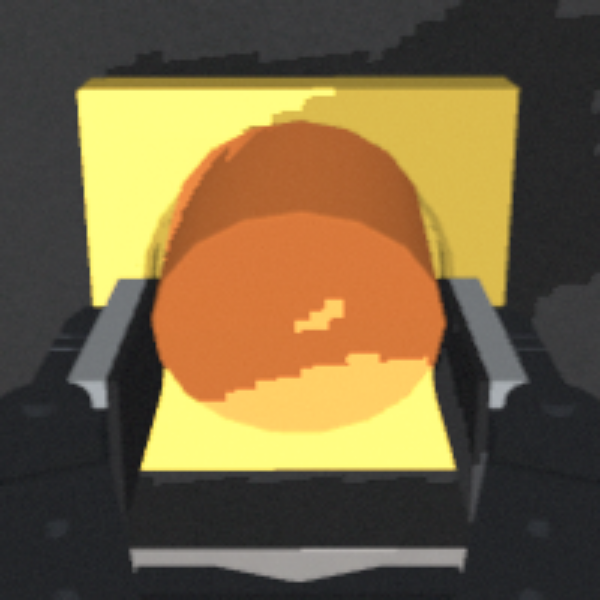

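The cap has turned part-way, and its far rim (row 122 in the crop) seems to rest on the recess's far edge. I'll solve its pose in the vertical plane from the three edge rays.

```bash
cat > pose.py <<'E'
from h import *
from scipy.optimize import fsolve
def pose(s,near,far,mf,verb=True):
    a=np.radians(7); ex=np.array([np.cos(a),np.sin(a),0]); c0=np.array([.5513,.2210,.094])
    rays=[]
    for v in (near,far,mf):
        o,d=wray(s,319,v); rays.append((np.array([(o-c0)@ex,o[2]-.094])*1000,np.array([d@ex,d[2]])))
    def F(q):
        x,z,al=q; ax=np.array([-np.sin(al),np.cos(al)]); pe=np.array([np.cos(al),np.sin(al)])
        C=np.array([x,z]); pts=[C+28*ax-23*pe,C+28*ax+23*pe,C+23*pe]
        return [ (p-o)[0]*d[1]-(p-o)[1]*d[0] for p,(o,d) in zip(pts,rays)]
    q=fsolve(F,[0,5,.3]); x,z,al=q
    print('mouth centre rel recess x,z mm',q[:2].round(1),'tilt deg',np.degrees(al).round(1),'low rim',(x-23*np.cos(al)).round(1),(z-23*np.sin(al)).round(1),'high rim',(x+23*np.cos(al)).round(1),(z+23*np.sin(al)).round(1))
E
python3 - <<'E'
from pose import *
s=arm.read_state(); pose(s,150+430/3,150+212/3,150+122/3)
E
```

```text
mouth centre rel recess x,z mm [9.  0.9] tilt deg 14.7 low rim -13.3 -4.9 high rim 31.2 6.7
```

The cap sits about 9 mm too far toward +x, with its far rim on the holder's top and about 12–15° of tilt. I'll regrip, lift 2 mm, shift 9 mm back, lower, and then ease off.

>>> jog_arm(
  moves="0 0 0 0 0; 0 0 0 0 -0.1; 0 0 0 0 -0.1; 0 0 -1 0 -0.1; 0 0 -2 0 -0.1; -3 0 -3 0 -0.1; -6 0 -3 0 -0.1; -9 0 -3 0 -0.1; -9 0 -3 0 -0.1; -9 0 -3 0 -0.1",
)

```text
t: 25.2
position: [0.5406, 0.2199, 0.1216]
eef_rot: [-180.0, -0.0, 6.9]
wrist_force: [-0.1, 1.6, 0.2]
gripper_width: 0.0457
```

```bash
python3 - <<'E'
from h import *
s=arm.read_state(); im=save('wrist','w17');print(s['position'],s['eef_rot'],s['t'],s['gripper_width'],s['wrist_force'])
cv2.imwrite('pics/w17c.png',cv2.resize(im[150:350,220:420,::-1],None,fx=3,fy=3))
E
```

```text
[0.54058584 0.21985218 0.12160414] [-1.79998957e+02 -1.81125770e-04  6.86433046e+00] 25.2 0.04570286815539279 [-0.10839256  1.61975828  0.17328471]
```

View pics/w17c.png

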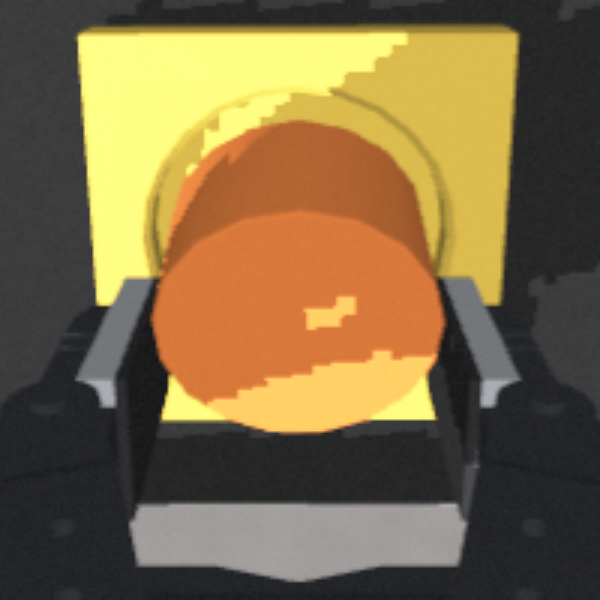

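The cap now sits inside the recess outline. I'll lower it and ease the grip.

>>> jog_arm(
  moves="0 0 1 0 -0.1; 0 0 2 0 -0.1; 0 0 3 0 -0.1; 0 0 4 0 -0.1; 0 0 4 0 0.05; 0 0 4 0 0.07; 0 0 4 0 0.08; 0 0 4 0 0.09; 0 0 4 0 0.1; 0 0 4 0 0.105",
)

```text
t: 26.25
position: [0.5399, 0.2197, 0.1169]
eef_rot: [180.0, 0.1, 6.9]
wrist_force: [0.0, -0.1, 0.3]
gripper_width: 0.047
```

>>> jog_arm(
  moves="0 0 0 0 0.11; 0 0 0 0 0.115; 0 0 0 0 0.12; 0 0 0 0 0.125; 0 0 0 0 0.13; 0 0 0 0 0.135; 0 0 0 0 0.14; 0 0 0 0 0.14; 0 0 0 0 0.14; 0 0 0 0 0.14",
)

```text
t: 27.25
position: [0.5407, 0.2199, 0.1176]
eef_rot: [-180.0, -0.0, 6.9]
wrist_force: [0.4, 0.9, 0.0]
gripper_width: 0.0486
```

```bash
python3 - <<'E'
from h import *
s=arm.read_state(); im=save('wrist','w18');print(s['position'],s['eef_rot'],s['t'],s['gripper_width'],s['wrist_force'])
cv2.imwrite('pics/w18c.png',cv2.resize(im[150:350,220:420,::-1],None,fx=3,fy=3))
E
```

```text
[0.54072758 0.2198588  0.11764611] [-1.79997769e+02 -3.15638343e-03  6.86196199e+00] 27.25 0.04855327056423231 [0.38085799 0.93871684 0.00837466]
```

View pics/w18c.png

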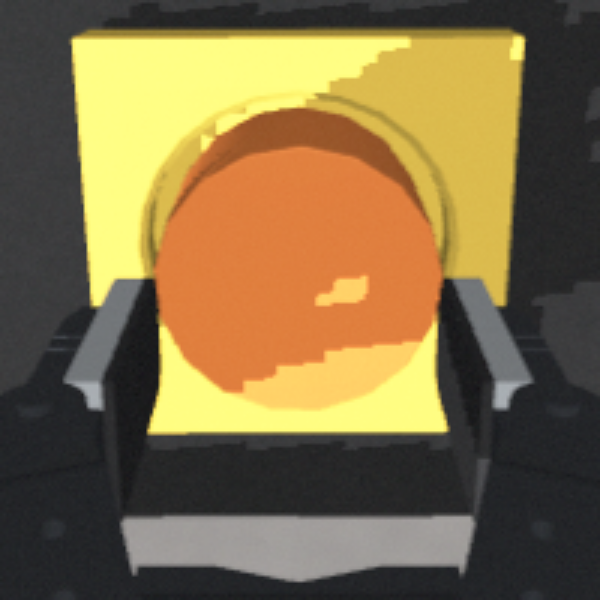

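It looks flat in the recess. I'll open a little, rise clear, and check from above.

>>> jog_arm(
  moves="0 0 0 0 0.2; 0 0 0 0 0.3; 0 0 0 0 0.5; 0 0 0 0 0.6; 0 0 -10 0 0.6; 0 0 -30 0 0.6; -10 0 -60 0 0.6; -20 0 -95 0 1; -30 0 -130 0 1; -30 0 -150 0 1",
)

```text
t: 28.3
position: [0.5112, 0.2166, 0.2721]
eef_rot: [-180.0, -0.3, 6.9]
wrist_force: [0.4, 0.5, 0.6]
gripper_width: 0.0855
```

>>> jog_arm(
  moves="0 0 0 0 1; 0 0 0 0 1; 0 0 0 0 1; 0 0 0 0 1; 0 0 0 0 1; 0 0 0 0 1; 0 0 0 0 1; 0 0 0 0 1; 0 0 0 0 1; 0 0 0 0 1",
)

```text
t: 29.3
position: [0.511, 0.2163, 0.2677]
eef_rot: [-180.0, -0.0, 6.9]
wrist_force: [0.4, -1.6, -0.3]
gripper_width: 0.0852
```

```bash
python3 - <<'E'
from h import *
s=arm.read_state(); im=save('wrist','w19');print(s['position'],s['t'],s['wrist_force'])
cv2.imwrite('pics/w19c.png',cv2.resize(im[60:220,220:420,::-1],None,fx=4,fy=3.75*1.0667))
b=im.astype(int); r,g,bl=b[...,0],b[...,1],b[...,2]
m=((r>150)&(g<215)&(r-bl>90)&(r-g>40)).astype(np.uint8); m[:, :230]=0;m[:,400:]=0; m[240:]=0
c=max(cv2.findContours(m,cv2.RETR_EXTERNAL,cv2.CHAIN_APPROX_NONE)[0],key=cv2.contourArea)
e=cv2.fitEllipse(c); print(e, cv2.boundingRect(c))
o,d=wray(s,*e[0])
for z in (.122,): P=o+d*(z-o[2])/d[2]; print('face centre',P)
f=cal('wrist')[1]; 
y=((r>150)&(g>130)&(bl<150)&(r-bl>60)).astype(np.uint8); y=cv2.bitwise_or(y,m); y[:, :230]=0;y[:,400:]=0;y[240:]=0
c=max(cv2.findContours(cv2.morphologyEx(y,cv2.MORPH_CLOSE,np.ones((7,7),np.uint8)),cv2.RETR_EXTERNAL,cv2.CHAIN_APPROX_NONE)[0],key=cv2.contourArea)
P=[]
for q in c[:,0]:
    o,d=wray(s,*q); P.append((o+d*(.102-o[2])/d[2])[:2]*1000)
print('holder',cv2.minAreaRect(np.array(P,np.float32)))
im=save('scene','s19'); save('top','t19')
cv2.imwrite('pics/s19c.png',cv2.resize(im[190:300,300:420,::-1],None,fx=6,fy=5.4))
E
```

```text
[0.51095892 0.2162768  0.26767203] 29.3 [ 0.38783382 -1.55078092 -0.29892113]
((318.9388732910156, 148.31674194335938), (48.007667541503906, 49.14472961425781), 47.31183624267578) (295, 124, 50, 50)
face centre [0.55325721 0.22173467 0.122     ]
holder ((550.8826904296875, 221.39901733398438), (76.39664459228516, 76.91488647460938), 7.026199817657471)
```

View pics/w19c.png

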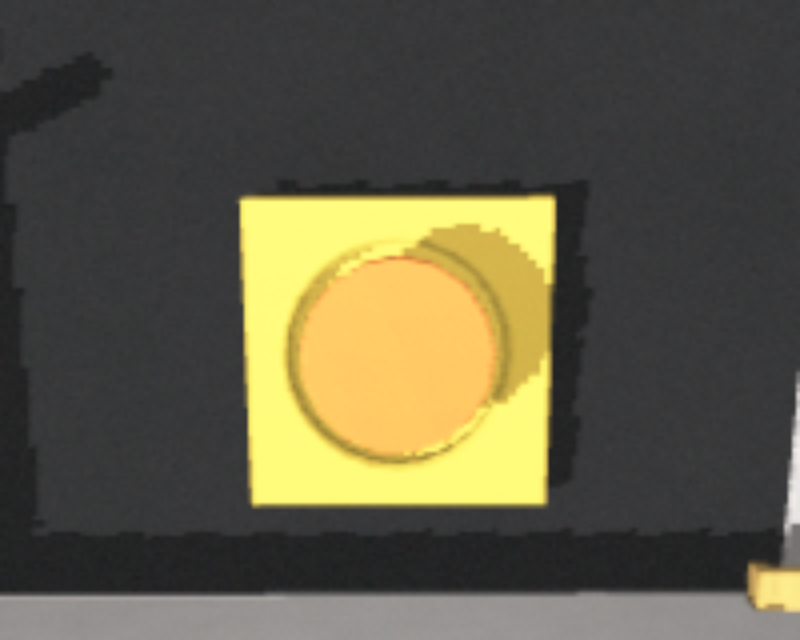

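View pics/s19c.png

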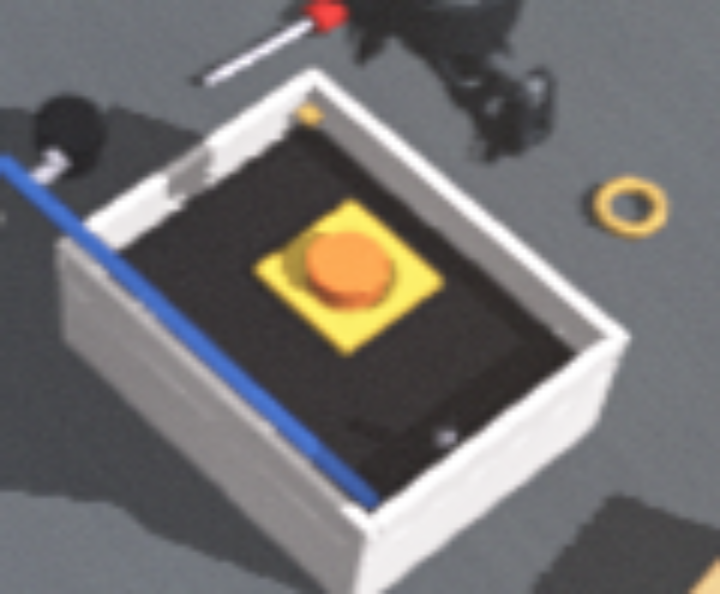

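View pics/s19.png

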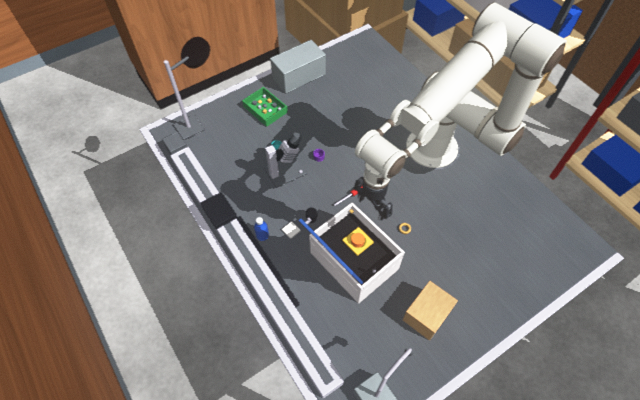

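The cap lies flat in the recess about 2 mm off centre: its face is round, with the recess ring visible all round. The hatch is open, the bystanders look unmoved, and the arm is clear. I'm handing in.

```bash
python3 -c "
from workcell import arm
print(arm.finish_job())"
```

```text
the job is handed in; nothing more can be done
None
```

The job is handed in at about 29 s of the 70 s allowed; no verdict is reported back.

**What I did:**
- **Hatch:** I pressed it at its white dot, it popped ajar, and I swung it along its arc with closed fingers until it stayed open by itself.
- **Cap:** I drew the orange cap off along its 35° axis, carried it to the holder and eased it upright in the recess.

**Last checks:**
- **Position:** the cap's face centre was at (0.553, 0.222), against a holder centre of (0.551, 0.221). That is about 2 mm off, within the 7 mm allowed.
- **Flatness:** its outline was nearly a circle (48.0 × 49.1 px), with the recess edge visible all round. I did not measure the final tilt or height directly.
- **Everything else:** the hatch was standing open, the arm touched nothing, and the loose things looked unmoved by eye in the scene picture.

**What went wrong on the way:** the first attempt to turn the cap upright left its far rim on the holder's edge, about 9 mm off. I regripped, moved it back 9 mm and released it slowly. That rim-pose estimate also put the low rim about 5 mm below the recess floor, so I used it only for the sideways shift.

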